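# Tilt the culture jars to the mark for their root photographs

## Task

Two culture jars stand on spring tilt stands to have their roots photographed. With a fingertip, press down the pad on the near corner of the tall jar's stand until its pointer is level with the black clip on the scale, keep it there for two seconds, and let the plate come fully back; then do the same on the squat jar's stand. Do not touch, grip or lift the jars, and leave everything else on the bench where it is.

Things in the scene. Friction and masses are not known exactly. Their poses are not given: they have to be found in the camera images.
- stand_a: Spring tilt stand carrying the TALL jar (60 mm across, 100 mm tall); fixed. Dark cross-shaped foot 250 x 190 mm, two posts holding a 110 mm square aluminium plate, set cornerwise, 8 mm thick. Origin: on the bench under the jar's centre. z up; +x from the press pad past the jar to the white upright scale; the plate pivots about y through (0, 0, 50 mm). The other stand differs only in its jar.
- press_a (a point): Middle of the top face of the press pad, a black disc 30 mm across and 14 mm thick on the near corner tab of the tilting plate under the TALL jar (60 mm across, 100 mm tall): press here. At rest 68 mm above the bench and 125 mm towards -x from the stand's origin; it sinks up to 31 mm with the plate. Its z axis is the plate's normal. Nothing stands above it.
- pointer_a (a point): Tip of the thin white pointer (ends in a 24 mm wide level cross-bar, 3 mm thick) at the plate's far corner under the TALL jar (60 mm across, 100 mm tall), 135 mm from the pivot, 50 mm above the bench at rest. It rises by 135 mm x sin(tilt) beside the scale as the pad is pressed.
- mark_a (a point): The set mark of that scale: inner point (towards the pointer) of the small black clip clamped across the white scale plate (24 mm wide, 6 mm high, mid-height is the mark), 10 to 28 mm above the pointer's rest height. Fixed during a run; its z axis is up.
- tilt_a (a joint): Tilt of the plate under the TALL jar (60 mm across, 100 mm tall), rad: 0 at rest on its stop, grows as the pad is pressed, hard stop at 0.25. A spring returns it: at the pad about 1.6 N starts it moving, about 4 N at 0.1 rad and 6.6 N at 0.21.
- jar_tall (a point): Centre (half-way up, 50 mm above its foot) of the TALL jar (60 mm across, 100 mm tall): loose glass culture jar with foil cap, standing between four 8 mm stub pins on the tilting plate, foot 54 mm above the bench.
- jar_a: The same TALL jar (60 mm across, 100 mm tall); origin at the middle of its underside, z up its axis.
- stand_b: Spring tilt stand carrying the SQUAT jar (72 mm across, 58 mm tall); fixed. Dark cross-shaped foot 250 x 190 mm, two posts holding a 110 mm square aluminium plate, set cornerwise, 8 mm thick. Origin: on the bench under the jar's centre. z up; +x from the press pad past the jar to the white upright scale; the plate pivots about y through (0, 0, 50 mm). The other stand differs only in its jar.
- press_b (a point): Middle of the top face of the press pad, a black disc 30 mm across and 14 mm thick on the near corner tab of the tilting plate under the SQUAT jar (72 mm across, 58 mm tall): press here. At rest 68 mm above the bench and 125 mm towards -x from the stand's origin; it sinks up to 31 mm with the plate. Its z axis is the plate's normal. Nothing stands above it.
- pointer_b (a point): Tip of the thin white pointer (ends in a 24 mm wide level cross-bar, 3 mm thick) at the plate's far corner under the SQUAT jar (72 mm across, 58 mm tall), 135 mm from the pivot, 50 mm above the bench at rest. It rises by 135 mm x sin(tilt) beside the scale as the pad is pressed.
- mark_b (a point): The set mark of that scale: inner point (towards the pointer) of the small black clip clamped across the white scale plate (24 mm wide, 6 mm high, mid-height is the mark), 10 to 28 mm above the pointer's rest height. Fixed during a run; its z axis is up.
- tilt_b (a joint): Tilt of the plate under the SQUAT jar (72 mm across, 58 mm tall), rad: 0 at rest on its stop, grows as the pad is pressed, hard stop at 0.25. A spring returns it: at the pad about 1.6 N starts it moving, about 4 N at 0.1 rad and 6.6 N at 0.21.
- jar_squat (a point): Centre (half-way up, 29 mm above its foot) of the SQUAT jar (72 mm across, 58 mm tall): loose glass culture jar with foil cap, standing between four 8 mm stub pins on the tilting plate, foot 54 mm above the bench.
- jar_b: The same SQUAT jar (72 mm across, 58 mm tall); origin at the middle of its underside, z up its axis.
- by_jar1: loose foil-capped culture jar, 66 mm across, 110 mm tall, between the two stands; origin at the middle of its underside.
- by_jar2: loose foil-capped culture jar, 62 mm across, 95 mm tall, on the bench beyond the left (+y) stand; origin at the middle of its underside.
- by_jar3: loose foil-capped culture jar, 76 mm across, 75 mm tall, on the bench beyond the right (-y) stand; origin at the middle of its underside.
- by_dish: loose clear lidded dish, 92 mm across, 16 mm tall, lying in front of the stands near the robot; origin at the middle of its underside.
- by_forceps: loose steel forceps lying flat, 130 mm long, 14 mm wide, 10 mm tall; x along them; origin at the middle of its underside.
- by_beaker: loose open glass beaker, 64 mm across, 75 mm tall; origin at the middle of its underside.
- by_foilbox: loose plain white box, 50 x 130 x 45 mm, behind the stands; origin at the middle of its underside.
Not all that is in view belongs to the job. What is shaped like the jar_b but pink or purple is not meant. What is shaped like the jar_a but pink is not meant.

How it is judged:
By the outcome, as a careful person would: the job done as asked, in the order asked, and still so for the second after the job is handed in, with the robot touching nothing.
It also fails if it takes over 58 s, if anything falls off the work surface, if the arm or the gripper's body presses on something with over 40 N, if the wrist force passes 120 N, or if a joint passes its speed limit or range.

## Robot

A 6-joint arm with a two-finger parallel gripper is mounted at the origin on the work surface. World frame = base frame: x ahead of the robot, y to its left, z up, the work surface at z = 0. Lengths are in m, angles in rad, forces in N, time in s.
With the tool pointing down it reaches from about 0.3 to 0.775 m from the base axis. Payload 14.6 kg.
Tool frame: the origin (TCP) lies on the centre line of the jaws, within the pads' length; the fingertips stand 14 mm ahead of it and the grasp point (between the pads) lies 5 mm behind it; z points along the fingers, y is the direction in which the jaws open and shut (so a half turn about z gives the same grasp; the last joint's range is limited). The gripper opens to 94 mm and grips with 3 to 60 N. Pads are 16 mm wide; open, the fingers measure 119 mm over their backs; the gripper's body (75 mm by 177 mm) begins 78 mm behind the grasp point.
Start: joints at [-1.405, 0.3, 1.521, -0, 1.321, -0.067], TCP at [0.127, -0.535, 0.219] pointing down, gripper open.
Joint ranges: [-3.03, 3.03], [-0.79, 2.21], [0.23, 2.52], [-1.04, 4.18], [0, 3.07], [-2.55, 2.55]. Speed limits (rad/s): [2.22, 2.22, 2.57, 3.14, 3.14, 3.14].

## Interface

Orientations are given as a unit quaternion [x, y, z, w].
In Python, from workcell import read_state, read_camera, sign_off gives the robot as it stands.
- The arm moves only by the tool send_rows, never from a script. Its argument "commands" is a list of rows, each a list of 6 numbers: the shift along the world's x, y, z in cm, then the turn, a rotation vector about the world's x, y, z in degrees. A call has 1 to 5 rows; each row is the pose to reach, as a shift and turn from the pose measured when the call began; what a row does not reach only later rows make up. A row lasts 1/8 s, in which the tool goes at most 62.5 mm and 10.7 degrees, less where a joint would pass 70% of its speed; a pose out of reach is approached as far as the arm can. A call with a gripper value outside its range is refused whole. "hand" is the gripper's target within -1 to 1 (shut at 1, half-way at 0, fully open at -1), set as the call begins (left out, the last holds). The fingers move at their own pace and stop on an object; the grip force is fixed at half the most. Time passes only in rows, so rows that repeat a pose let the fingers close. It gives the time, the measured TCP pose, the force and the opening at its end, in the units of the state.
- read_state(): the state, without advancing time (a new reading comes with each control period).
- read_camera(name): name is "side" or "top"; returns a dict with "frame" (480x640x3 uint8, red, green, blue), "range_z" (480x640 float32, m along the optical axis (not along the pixel's ray), 0 where there is no reading), "K" (3x3 intrinsics, pixels), "R" (3x3) and "t" (3): a world point X has camera coordinates R X + t. Camera axes: x right, y down, z forward; pixel columns grow to the right and rows downward; lengths in m; the calibration is good to about 2 mm. A picture is of the moment at which its call begins.
- sign_off(): hands the job in, once; it reports no verdict.
The state is a dict: "t": time; "joints": joint angles; "qvel": joint speeds; "joint_torque": joint torques, N m; "ee_pos": TCP position; "tcp_rot": TCP orientation; "ft_force": force on the tool from outside, world axes, zero at the start; "torque": the same for the moment, N m; "grip_width": finger opening in m.
Only numpy, scipy, OpenCV 4.12 (cv2) and the standard library are available. Lean on these libraries where they do the work, as an engineer would, in place of code of your own. Each camera call takes 0.05 s, during which the arm holds its last target.

## Working session

There is one attempt and no reset: what is moved stays moved. The work goes in short steps, Python scripts to look and compute and a tool call to move; the robot and the scene stay as the last step left them, time stands still between calls to the robot, and variables do not carry over. Pictures are saved under pics/ and viewed, and the job is handed in when it is done.

Besides the shell and the picture viewer there is one more tool, called after "Emit:" as name(argument=value, ...), one argument or row to a line, values as JSON. send_rows: Moves the arm, as the interface text tells. Its arguments: {"type":"object","properties":{"commands":{"type":"array","items":{"type":"array","items":{"type":"number"}}},"hand":{"type":"number"}},"required":["commands"]}

```bash
mkdir -p pics; ls; python3 - <<'E'
from workcell import read_state, read_camera
import cv2,numpy as np
s=read_state();print(s)
for n in("side","top"):
    c=read_camera(n);cv2.imwrite(f"pics/{n}0.png",c["frame"][:,:,::-1]);print(n,c["K"],c["R"],c["t"])
E
```

```text
pics
{'t': 0.0, 'joints': array([-1.40459418e+00,  3.00466429e-01,  1.52157049e+00,  3.94157118e-06,
        1.32071221e+00, -6.65905088e-02]), 'qvel': array([ 0.00090993,  0.00034803, -0.00195388, -0.00097064,  0.00169375,
       -0.00028174]), 'joint_torque': array([ 1.81740354e-03, -5.31806874e+01, -3.52732480e+01,  7.09049497e-02,
        2.44153087e-02, -1.02508207e-04]), 'ee_pos': array([ 0.1268451 , -0.53492064,  0.21889337]), 'tcp_rot': array([ 9.93233483e-01,  1.16133174e-01, -2.68809980e-05, -5.77618314e-04]), 'ft_force': array([-0.0920086 , -0.11272765,  0.17723817]), 'torque': array([ 0.03539019, -0.02625387,  0.01301102]), 'grip_width': 0.09371998811949744}
side [[540.14564745   0.         316.45081853]
 [  0.         540.14564745 235.81324455]
 [  0.           0.           1.        ]] [[-0.7875225  -0.61626071  0.00557296]
 [-0.39885933  0.50276904 -0.7668993 ]
 [ 0.46980799 -0.60617327 -0.64174326]] [0.44115633 0.3051551  0.93239579]
top [[515.81897179   0.         320.10116025]
 [  0.         515.81897179 236.18060412]
 [  0.           0.           1.        ]] [[-0.0079059  -0.999942   -0.00731346]
 [-0.99716019  0.00843125 -0.07483628]
 [ 0.07489361  0.00670105 -0.99716901]] [0.01507772 0.57815396 1.41787144]
```

View pics/side0.png

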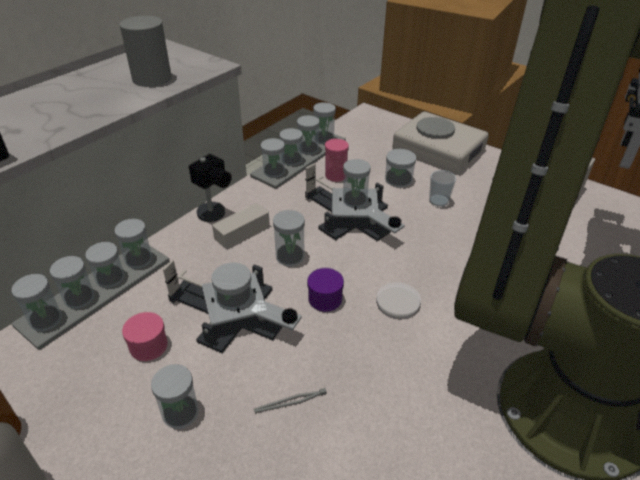

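View pics/top0.png

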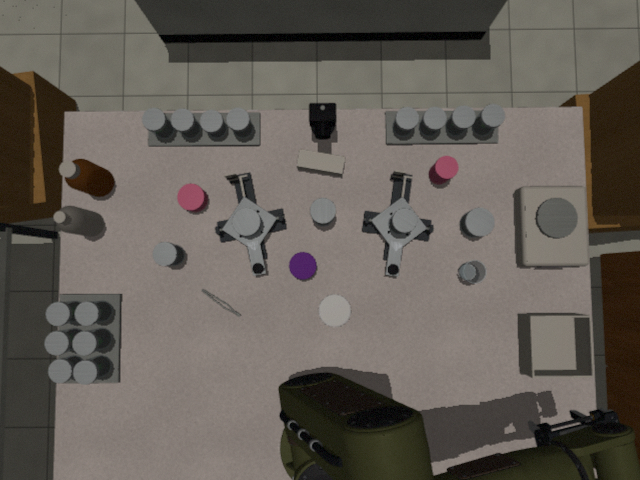

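Side view: squat jar's stand at (232,285) with its pad at (290,316); tall jar's stand at (357,185) with its pad at (394,222). Top view: pads at (258,268) and (393,269). Next I locate these precisely and crop.

```bash
cat > h.py <<'E'
from workcell import read_state, read_camera
import cv2,numpy as np
def ray(c,u,v):
    d=c["R"].T@np.linalg.solve(c["K"],[u,v,1.]); o=-c["R"].T@c["t"]; return o,d
def onz(c,u,v,z):
    o,d=ray(c,u,v); return o+d*(z-o[2])/d[2]
def proj(c,X):
    p=c["K"]@(c["R"]@np.asarray(X,float)+c["t"]); return p[:2]/p[2]
def crop(c,u,v,w,h,k,name):
    f=c["frame"][max(0,v-h):v+h,max(0,u-w):u+w,::-1]
    cv2.imwrite("pics/"+name,cv2.resize(f,None,fx=k,fy=k,interpolation=cv2.INTER_CUBIC))
def dark(c,u,v,r=14,th=45):
    g=c["frame"].max(2)[v-r:v+r,u-r:u+r]; m=(g<th).astype(np.uint8)
    n,l,s,ce=cv2.connectedComponentsWithStats(m)
    return [(s[i,4],ce[i]+[u-r,v-r]) for i in range(1,n) if s[i,4]>8]
E
python3 - <<'E'
from h import *
t=read_camera("top");s=read_camera("side")
print("side cam",-s["R"].T@s["t"])
for n,c,L in(("top",t,[(258,268),(393,269)]),("side",s,[(290,316),(394,222)])):
    for u,v in L:
        for th in (30,45,60):
            for a,p in dark(c,u,v,14,th): print(n,th,a,p,onz(c,*p,.066))
crop(s,230,300,75,60,5,"sb.png");crop(s,350,195,75,60,5,"sa.png")
crop(t,250,220,50,60,6,"tl.png");crop(t,400,220,50,60,6,"tr.png")
E
```

```text
side cam [0.0310875  0.68363818 0.8299234 ]
top 30 73 [257.57534247 268.02739726] [0.49030046 0.17921775 0.066     ]
top 45 11 [263.90909091 256.09090909] [0.5223246  0.16214481 0.066     ]
top 45 80 [257.6375 268.0125] [0.49033919 0.17905015 0.066     ]
top 60 21 [264.47619048 256.14285714] [0.52217188 0.16061291 0.066     ]
top 60 88 [257.65909091 268.07954545] [0.49015838 0.17899171 0.066     ]
top 30 76 [392.57894737 269.09210526] [ 0.48453429 -0.18414972  0.066     ]
top 45 78 [392.58974359 269.08974359] [ 0.48454039 -0.18417884  0.066     ]
top 60 17 [385.23529412 256.82352941] [ 0.51767745 -0.16499212  0.066     ]
top 60 90 [392.8        269.01111111] [ 0.4847469  -0.18474756  0.066     ]
side 30 143 [289.05594406 316.00699301] [0.48641042 0.17804464 0.066     ]
side 30 11 [277.54545455 326.90909091] [0.48585096 0.21131865 0.066     ]
side 45 160 [289.2    315.8875] [0.48639042 0.17765156 0.066     ]
side 45 24 [277.83333333 326.95833333] [0.48535993 0.21107981 0.066     ]
side 60 173 [289.0982659  315.84971098] [0.48660027 0.17769812 0.066     ]
side 60 31 [278.19354839 326.70967742] [0.48523172 0.21022483 0.066     ]
side 30 82 [394.25609756 222.01219512] [ 0.48176102 -0.18656374  0.066     ]
side 30 39 [382.8974359  231.61538462] [ 0.48339282 -0.14138137  0.066     ]
side 45 90 [394.05555556 222.03333333] [ 0.48207802 -0.18621333  0.066     ]
side 45 66 [383.24242424 231.03030303] [ 0.4839023  -0.14359653  0.066     ]
side 60 9 [382.33333333 208.33333333] [ 0.5310809  -0.21335289  0.066     ]
side 60 108 [394.40740741 221.93518519] [ 0.48164012 -0.18701951  0.066     ]
side 60 78 [383.55128205 230.85897436] [ 0.48368816 -0.1445348   0.066     ]
```

View pics/sb.png

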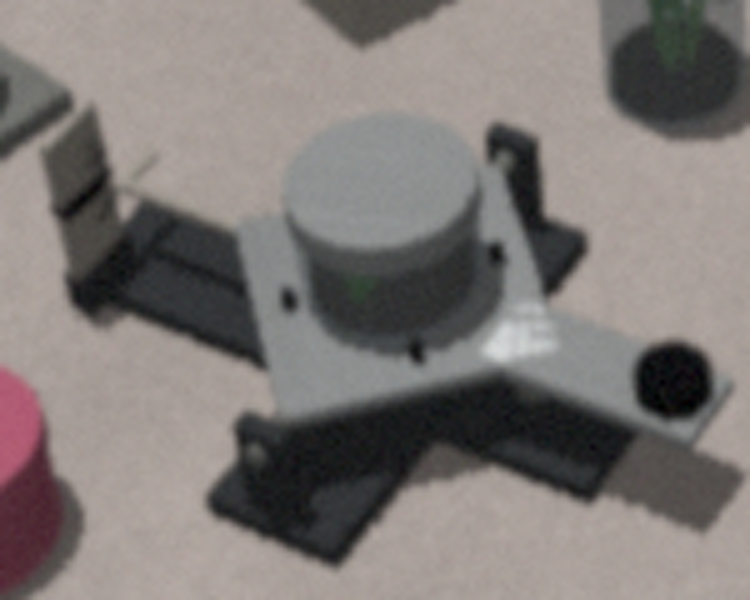

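View pics/sa.png

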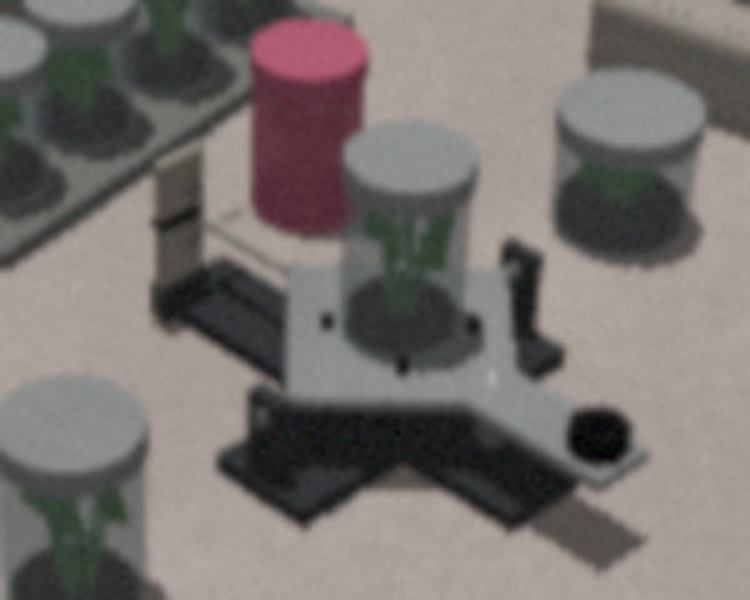

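View pics/tl.png

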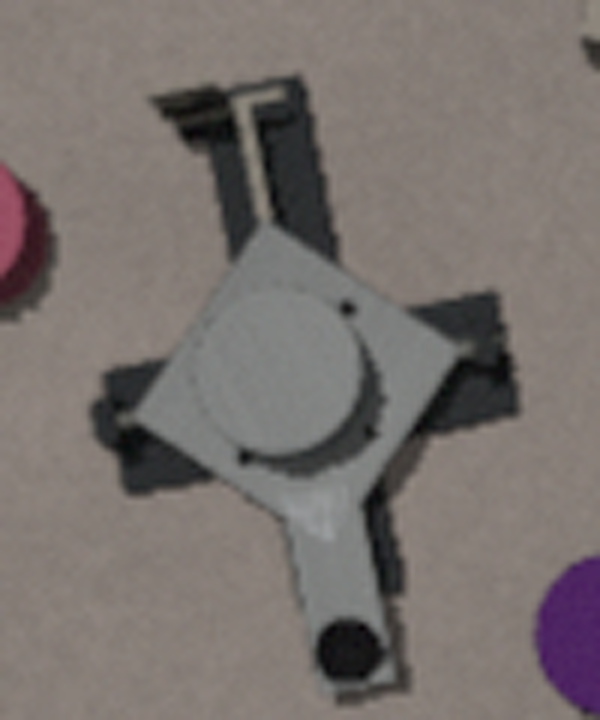

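View pics/tr.png

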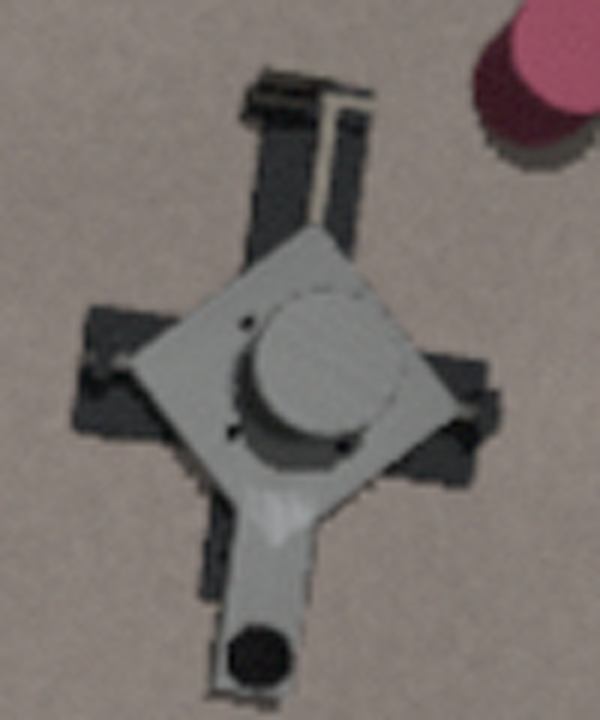

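Candidates are clear: tall glass jar (greenish, side (357,185)) is on the right stand A, with a pink tall decoy at (336,160) off the stand. The squat glass jar (232,285) is on left stand B, and the pink (145,336) and purple (325,290) decoys are off the stands. Black clips are seen at side ≈(171,279) for B and ≈(316,178) for A. Now the yaws and mark heights.

```bash
python3 - <<'E'
from h import *
t=read_camera("top");s=read_camera("side")
crop(s,178,280,24,30,10,"kb.png");crop(s,320,185,24,30,10,"ka.png")
crop(t,240,185,22,22,12,"ktb.png");crop(t,402,185,22,22,12,"kta.png")
np.set_printoptions(linewidth=200,precision=3,suppress=True)
def P(c,u,v):
    z=c["range_z"][v,u]
    return c["R"].T@(z*np.linalg.solve(c["K"],[u,v,1.])-c["t"])
for name,u0,u1,v0,v1 in (("B",162,186,262,300),("A",305,332,168,200)):
    print(name)
    for u in range(u0,u1,4):
        for v in range(v0,v1,4): print((u,v),s["frame"][v,u],P(s,u,v))
E
```

```text
B
(162, 262) [82 80 79] [0.841 0.197 0.014]
(162, 266) [90 88 84] [0.843 0.199 0.002]
(162, 270) [154 145 139] [0.832 0.207 0.002]
(162, 274) [165 157 152] [0.031 0.684 0.83 ]
(162, 278) [172 160 156] [0.814 0.223 0.001]
(162, 282) [173 163 157] [0.802 0.232 0.003]
(162, 286) [171 161 155] [0.794 0.239 0.002]
(162, 290) [171 162 157] [0.783 0.248 0.003]
(162, 294) [173 162 157] [0.776 0.254 0.001]
(162, 298) [171 162 156] [0.764 0.263 0.003]
(166, 262) [61 59 59] [0.842 0.187 0.006]
(166, 266) [151 145 137] [0.737 0.253 0.104]
(166, 270) [77 74 69] [0.734 0.257 0.097]
(166, 274) [74 71 68] [0.736 0.258 0.086]
(166, 278) [79 79 73] [0.736 0.26  0.077]
(166, 282) [63 61 60] [0.737 0.262 0.066]
(166, 286) [146 138 133] [0.787 0.234 0.002]
(166, 290) [166 155 151] [0.777 0.242 0.002]
(166, 294) [164 155 148] [0.766 0.251 0.004]
(166, 298) [168 159 152] [0.759 0.257 0.002]
(170, 262) [144 138 132] [0.74  0.241 0.103]
(170, 266) [76 75 68] [0.742 0.242 0.092]
(170, 270) [72 69 67] [0.739 0.246 0.086]
(170, 274) [75 73 69] [0.736 0.249 0.079]
(170, 278) [56 53 48] [0.737 0.251 0.069]
(170, 
[... 3399 characters left out ...]
]
(325, 172) [117  93  95] [ 0.778 -0.316  0.015]
(325, 176) [130 109 110] [ 0.772 -0.308  0.008]
(325, 180) [165 155 150] [ 0.761 -0.294  0.006]
(325, 184) [145 141 133] [ 0.706 -0.221  0.056]
(325, 188) [149 142 137] [ 0.74  -0.266  0.005]
(325, 192) [54 53 57] [ 0.719 -0.239  0.016]
(325, 196) [38 38 40] [ 0.708 -0.224  0.016]
(329, 168) [91 49 59] [ 0.758 -0.306  0.04 ]
(329, 172) [85 45 55] [ 0.756 -0.305  0.029]
(329, 176) [84 45 55] [ 0.755 -0.303  0.017]
(329, 180) [128 110 109] [ 0.755 -0.305  0.003]
(329, 184) [171 160 154] [ 0.743 -0.288  0.004]
(329, 188) [139 132 126] [ 0.737 -0.281 -0.002]
(329, 192) [91 87 86] [ 0.712 -0.247  0.014]
(329, 196) [52 51 52] [ 0.701 -0.232  0.015]
```

```bash
cd pics; python3 -c "
import cv2,numpy as np
a=[cv2.resize(cv2.imread(n),(390,290) if 0 else None,fx=f,fy=f) for n,f in(('kb.png',.6),('ka.png',.6),('ktb.png',.6),('kta.png',.6))]
h=max(i.shape[0] for i in a)
c=[cv2.copyMakeBorder(i,0,h-i.shape[0],0,4,cv2.BORDER_CONSTANT) for i in a]
top=np.hstack(c[:2]);print(top.shape);cv2.imwrite('k1.png',np.hstack([cv2.imread('kb.png')[:600],cv2.imread('ka.png')[:600]])[:, :800] if 0 else cv2.resize(np.hstack([cv2.imread('kb.png'),cv2.imread('ka.png')]),(800,500)))
cv2.imwrite('k2.png',cv2.resize(np.hstack([cv2.imread('ktb.png'),cv2.imread('kta.png')]),(800,400)))
"
```

```text
(360, 584, 3)
```

View pics/k1.png

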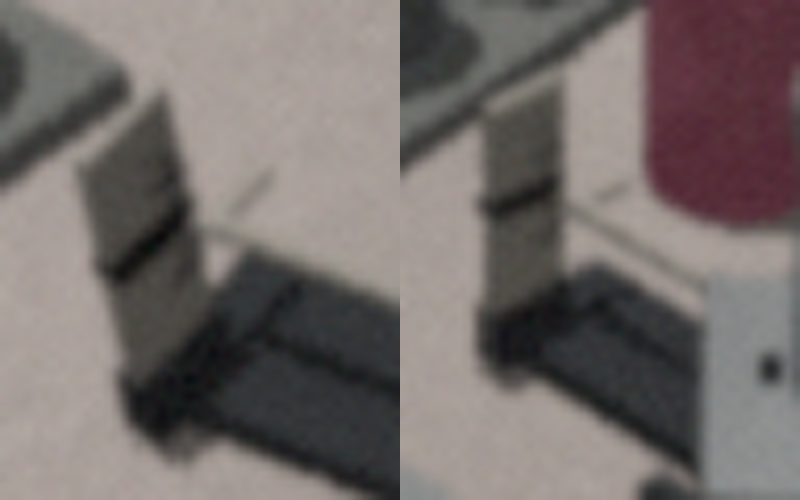

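View pics/k2.png

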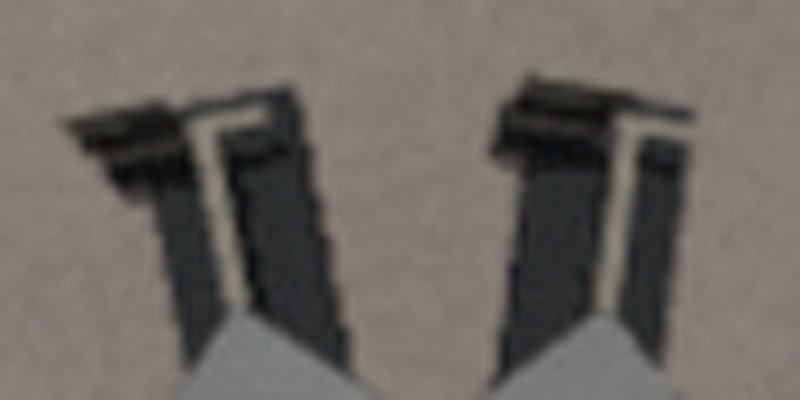

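```bash
cat > m.py <<'E'
from h import *
np.set_printoptions(linewidth=200,precision=4,suppress=True)
t=read_camera("top");s=read_camera("side")
print("top cam",-t["R"].T@t["t"])
def depthpts(c,m):
    v,u=np.nonzero(m); z=c["range_z"][v,u]; k=z>0;u,v,z=u[k],v[k],z[k]
    d=np.linalg.solve(c["K"],np.c_[u,v,np.ones(len(u))].T)*z
    return (c["R"].T@(d-c["t"][:,None])).T,u,v
for nm,pt,ps,tip in (("B",(257.64,268.02),(289.1,315.9),(240,185)),("A",(392.6,269.05),(394.2,222.0),(402,185))):
    # pad centre: mean of two views at z=.066
    pad=(onz(t,*pt,.066)+onz(s,*ps,.066))/2
    # plate pins/posts: use pointer shaft pixels in top view (bright thin) 
    u0,v0=tip; g=t["frame"].astype(int)
    m=np.zeros(g.shape[:2],bool)
    W=g[v0-10:v0+16,u0-14:u0+16]
    br=W.min(2)
    print(nm,"pad",pad); print(br)
E
python3 m.py
```

```text
top cam [0.4704 0.0007 1.4572]
B pad [0.4884 0.1784 0.066 ]
[[107  99  83  73  66  42  42  35  33  31  38  51  49  64  74  87  95  97 102 113 106  71  47  45  42  83 119 119 117 113]
 [ 56  45  48  48  47  42  30  25  23  28  28  34  68 100 116 121 112 112 110  97  86  61  43  43  44  79 119 119 118 116]
 [ 52  44  39  36  36  33  24  16  15  20  25  30  70 112 124 106  76  68  54  43  45  44  48  43  35  81 117 118 116 120]
 [ 77  28  17  18  11  12  17  20  29  34  37  41  54  96 125 103  46  39  42  41  45  43  42  39  38  68 110 118 120 124]
 [100  49  42  26  32  33  34  40  37  40  42  38  33  81 121 106  60  38  38  35  37  33  22  33  40  42  84 118 122 120]
 [115 101  84  52  41  39  39  29  30  22  23  15  14  72 114 107  59  15  18  17  14  17  28  32  40  41  83 116 116 116]
 [122 121 108  72  22  20  17  22  13  17  10  18  12  47  94 111  71  20  23  28  31  38  47  42  42  39  78 117 115 117]
 [120 120 113  88  34   9  16  14  16  15  20  15  15  43  92 116  89  19  31  45  45  45  40  46  47  38  81 120 118 118]
 [117 116 118 106  71  35  40  41  32  26  28  29  26  3
[... 4689 characters left out ...]
 42  45  42  36  72 113 102  58  44  41  42  45  71 105 121 117 116 121 118 121 118]
 [117 120 117  89  37  42  44  48  44  45  44  40  36  76 113 103  56  45  44  45  44  73 110 120 117 117 116 120 120 118]
 [116 117 111  78  44  43  41  44  44  46  41  34  51  85 100  95  47  36  44  44  42  87 117 119 118 118 115 117 119 124]
 [116 118 107  74  42  40  46  40  41  43  50  63  94 118 122 110  71  43  43  44  41  81 117 119 119 119 118 118 119 125]
 [119 118  99  53  44  42  41  39  43  48  72 104 120 118 119 121 105  69  43  47  40  82 118 112 118 119 122 120 121 122]
 [114 117  94  42  45  43  45  41  65  89 109 122 118 118 116 121 124 104  50  41  50  87 114 115 119 121 120 115 118 118]]
```

```bash
cat > m2.py <<'E'
from h import *
np.set_printoptions(linewidth=200,precision=4,suppress=True)
N=6
T=[read_camera("top") for _ in range(3)];S=[read_camera("side") for _ in range(N)]
def avg(L):
    c=dict(L[0]); c["frame"]=np.mean([x["frame"] for x in L],0)
    d=np.array([x["range_z"] for x in L]); d[d==0]=np.nan; c["range_z"]=np.nan_to_num(np.nanmedian(d,0)); return c
t,s=avg(T),avg(S)
np.savez("avg0.npz",sf=s["frame"],sz=s["range_z"],tf=t["frame"],tz=t["range_z"])
def P(c,u,v):
    z=c["range_z"][v,u]; return (c["R"].T@((np.linalg.solve(c["K"],np.c_[u,v,np.ones(len(u))].T)*z)-c["t"][:,None])).T
g=s["frame"].mean(2)
for nm,pad,tipt,box in (("B",(.4884,.1784),(239.7,176.5),(163,180,262,297)),("A",(.4833,-.1854),(404.4,176.8),(306,318,165,190))):
    tip=onz(t,*tipt,.051)[:2]; pad=np.array(pad); d=tip-pad; yaw=np.arctan2(d[1],d[0])
    ex=np.array([np.cos(yaw),np.sin(yaw)]);ey=np.array([-ex[1],ex[0]]); org=pad+.125*ex
    print(nm,"pad-tip dist",np.linalg.norm(d),"yaw deg",np.degrees(yaw),"org",org)
    u0,u1,v0,v1=box; uu,vv=np.meshgrid(np.arange(u0,u1),np.arange(v0,v1)); uu=uu.ravel();vv=vv.ravel()
    X=P(s,uu,vv); L=np.c_[(X[:,:2]-org)@ex,(X[:,:2]-org)@ey,X[:,2]]
    gi=g[vv,uu]
    sc=(L[:,0]>.11)&(L[:,0]<.17)&(L[:,2]>.04)&(L[:,2]<.095)
    face=sc&(gi<90)
    print(" face x' med",np.median(L[face,0]),"sd",L[face,0].std(),"n",face.sum(),"y' range",np.percentile(L[face,1],[3,97]))
    clip=sc&(gi<52)&(abs(L[:,2]-.07)<.014)
    print(" clip n",clip.sum(),"L mean",L[clip].mean(0),"sd",L[clip].std(0), "uv",uu[clip].mean(),vv[clip].mean())
    # ray of clip mean onto plane x'=c
    o,dd=ray(s,uu[clip].mean(),vv[clip].mean())
    for c in (.130,.135,.140):
        k=(c-(o[:2]-org)@ex)/(dd[:2]@ex); q=o+dd*k; print("  x'",c,"-> y'",(q[:2]-org)@ey,"z",q[2])
    # expected rest bar in side image
    for y in (0,-.012,-.024,.012):
        print("  bar y'",y,"side px",proj(s,[*(org+.135*ex+y*ey),.050]),"top px",proj(t,[*(org+.135*ex+y*ey),.050]))
E
python3 m2.py
python3 - <<'E'
import numpy as np,cv2
np.set_printoptions(linewidth=220)
d=np.load('avg0.npz');g=d['sf'].mean(2).round().astype(int)
print(g[264:290,163:196]);print(g[165:190,305:335])
E
```

```text
B pad-tip dist 0.2601177437365516 yaw deg 11.630004805014558 org [0.6108 0.2036]
 face x' med 0.13294184697308997 sd 0.0010974866907901898 n 232 y' range [0.0039 0.0311]
 clip n 40 L mean [0.1312 0.0187 0.0663] sd [0.0012 0.0079 0.0036] uv 171.675 278.55
  x' 0.13 -> y' 0.019808380064267266 z 0.06773638024841844
  x' 0.135 -> y' 0.01508975366891544 z 0.0613961536018971
  x' 0.14 -> y' 0.01037112727356371 z 0.05505592695537598
  bar y' 0 side px [177.222  277.9146] top px [239.7673 176.61  ]
  bar y' -0.012 side px [180.8307 274.2815] top px [244.0196 175.7055]
  bar y' -0.024 side px [184.3864 270.7018] top px [248.2712 174.801 ]
  bar y' 0.012 side px [173.5591 281.6022] top px [235.5145 177.5147]
A pad-tip dist 0.25762060018876587 yaw deg -8.468987908336272 org [ 0.6069 -0.2038]
 face x' med 0.13455746939057625 sd 0.001154823205805866 n 149 y' range [0.0037 0.0288]
 clip n 18 L mean [0.1324 0.0183 0.0673] sd [0.001  0.0071 0.002 ] uv 310.3888888888889 178.27777777777777
  x' 0.13 -> y' 0.020591512980902425 z 0.069534887120275
  x' 0.135 -> y' 0.01594017728077479 z 0.064955713315199
[... 6224 characters left out ...]
 79 111 147 157 158 153 151 142 129 124 130 139 147 154 158 160 162 162 161 160 158]
 [144 102  78  74  76  76  75  74  75  82 112 144 152 148 141 147 148 146 138 131 125 128 141 149 158 161 162 160 160 158]
 [145 102  77  75  76  74  75  74  74  82 108 134 128 118 107 115 130 146 148 146 136 125 122 134 147 154 157 158 158 156]
 [146 103  78  76  76  75  76  76  76  74  89 108  92  80  72  74  94 117 135 146 151 142 129 124 131 140 147 150 148 149]
 [146 103  77  76  77  74  75  72  69  60  62  71  63  59  56  57  65  76  96 120 143 150 147 139 131 126 126 129 136 139]
 [144 101  76  76  75  75  71  62  56  44  38  43  53  53  52  50  50  48  57  80 112 135 146 149 148 138 124 120 131 135]]
```

```bash
python3 - <<'E'
from h import *
np.set_printoptions(precision=3,suppress=True)
s=read_camera("side")
for nm,org,yaw,k,D in(("B",(.6108,.2036),11.63,1.006,6.4),("A",(.6069,-.2038),-8.47,.53,5.05)):
    y=np.radians(yaw);ex=np.array([np.cos(y),np.sin(y),0]);ey=np.array([-ex[1],ex[0],0]);o=np.array([*org,.05])+.135*ex
    f=lambda X:(lambda p:p[1]+k*p[0])(proj(s,X))
    b=f(o); print(nm,"per mm z",f(o+[0,0,.001])-b,"x'",f(o+.001*ex)-b,"y'",f(o+.001*ey)-b, "y' 30mm:",f(o+.018*ey)-f(o-.018*ey))
    gz=(f(o+[0,0,.02])-b)/20; gx=(f(o+.001*ex)-b)
    for dx in(-2,-1,0,1): print("  clip x'-bar x'",dx,"mm -> rise mm",(-D-gx*dx)/gz)
E
```

```text
B per mm z -0.42753427328369753 x' -0.549481012635681 y' 0.00024273597801993674 y' 30mm: 0.008734162490839026
  clip x'-bar x' -2 mm -> rise mm 17.347149218085935
  clip x'-bar x' -1 mm -> rise mm 16.076049419664006
  clip x'-bar x' 0 mm -> rise mm 14.804949621242079
  clip x'-bar x' 1 mm -> rise mm 13.53384982282015
A per mm z -0.3242418246708212 x' -0.3028033851348937 y' -0.0003148342026975115 y' 30mm: -0.011330226496113482
  clip x'-bar x' -2 mm -> rise mm 17.288789751674518
  clip x'-bar x' -1 mm -> rise mm 16.36314122723816
  clip x'-bar x' 0 mm -> rise mm 15.437492702801803
  clip x'-bar x' 1 mm -> rise mm 14.511844178365445
```

```bash
python3 - <<'E'
from h import *
np.set_printoptions(linewidth=220)
d=np.load('avg0.npz');g=d['tf'].mean(2).round().astype(int)
print("A rows168-184 cols388-416");print(g[166:186,388:418]);print("B rows 168.. cols 220-250");print(g[166:186,222:252])
t=read_camera("top")
for nm,org,yaw in(("B",(.6108,.2036),11.63),("A",(.6069,-.2038),-8.47)):
    y=np.radians(yaw);ex=np.array([np.cos(y),np.sin(y),0]);ey=np.array([-ex[1],ex[0],0]);o=np.array([*org,0])
    for Y in (.028,.016,.004,-.012):
        print(nm,Y,[ (z,proj(t,o+[0,0,z]+.135*ex+Y*ey).round(2)) for z in (.02,.05,.065,.1)])
E
```

```text
A rows168-184 cols388-416
[[127 125 124 123 125 125 124 125 127 126 125 122 122 122 122 124 126 125 123 123 121 122 121 124 123 124 124 127 126 125]
 [126 126 125 125 126 127 125 124 125 124 124 123 122 121 123 123 125 125 124 124 125 125 123 123 125 126 126 126 126 126]
 [125 124 126 128 128 127 126 125 124 125 125 123 121 122 123 122 126 126 124 125 126 124 122 124 126 125 124 122 123 124]
 [124 123 127 127 128 123 124 124 126 126 124 123 123 122 121 122 124 124 124 123 126 124 125 124 124 124 124 122 123 126]
 [123 124 126 127 128 122 116 121 129 129 128 126 124 123 122 124 125 126 126 124 124 124 126 126 126 125 126 124 123 126]
 [124 123 125 125 124 106  80  95 111 113 116 117 120 123 125 128 128 126 126 123 123 126 126 123 124 125 124 124 124 125]
 [125 124 125 124 113  80  52  50  50  55  64  70  86  95 102 112 114 117 121 122 123 125 125 122 122 125 124 126 126 127]
 [126 128 122 113  91  46  41  44  46  48  49  47  44  41  44  45  52  75 100 113 116 120 125 124 122 124 124 124 125 126]
 [125 126 113  76  53  26  19  18  32  35  37  38  38  36  24  37  42  45  60  76  87  94 
[... 4303 characters left out ...]
12 [(0.02, array([245.66, 177.76])), (0.05, array([244.02, 175.72])), (0.065, array([243.17, 174.67])), (0.1, array([241.12, 172.12]))]
A 0.028 [(0.02, array([392.92, 176.72])), (0.05, array([394.37, 174.65])), (0.065, array([395.12, 173.59])), (0.1, array([396.93, 171.01]))]
A 0.016 [(0.02, array([397.15, 177.3 ])), (0.05, array([398.69, 175.25])), (0.065, array([399.48, 174.19])), (0.1, array([401.41, 171.63]))]
A 0.004 [(0.02, array([401.38, 177.88])), (0.05, array([403.01, 175.84])), (0.065, array([403.85, 174.79])), (0.1, array([405.89, 172.24]))]
A -0.012 [(0.02, array([407.03, 178.66])), (0.05, array([408.77, 176.63])), (0.065, array([409.68, 175.59])), (0.1, array([411.86, 173.06]))]
```

Emit:
send_rows(
  commands=[
    [4,4,1,0,0,-4],
    [8.5,8.5,2,0,0,-8],
    [13,13,2,0,0,-12],
    [17.5,17.5,2,0,0,-16],
    [22,22,2,0,0,-20],
  ],
  hand=1,
)

```text
t: 1.58
ee_pos: [0.3443, -0.3173, 0.2397]
tcp_rot: [0.998, -0.059, 0.0, 0.0]
ft_force: [0.8, -1.0, 0.0]
grip_width: 0.0476
```

Emit:
send_rows(
  commands=[
    [4.5,4.5,-1,0,0,-0.8],
    [9,9,-3,0,0,-1.7],
    [12.5,12,-6,0,0,-1.7],
    [13.9,13.2,-9,0,0,-1.7],
    [13.9,13.2,-10,0,0,-1.7],
  ],
)

```text
t: 2.2
ee_pos: [0.4831, -0.1843, 0.1382]
tcp_rot: [0.997, -0.073, -0.001, -0.0]
ft_force: [1.3, -0.4, 0.1]
grip_width: 0.0007
```

```bash
python3 - <<'E'
from h import *
s=read_camera("side");t=read_camera("top");st=read_state();print(st["t"],st["ee_pos"],st["tcp_rot"],st["ft_force"],st["grip_width"])
crop(s,350,190,80,75,5,"p1s.png");crop(t,398,220,60,60,6,"p1t.png")
E
```

```text
2.3 [ 0.48261993 -0.18568472  0.13936073] [ 9.97241254e-01 -7.42275702e-02 -3.79119544e-04  7.06288012e-05] [-0.43803506  0.50073541  0.08291749] 0.000809578254047707
```

View pics/p1s.png

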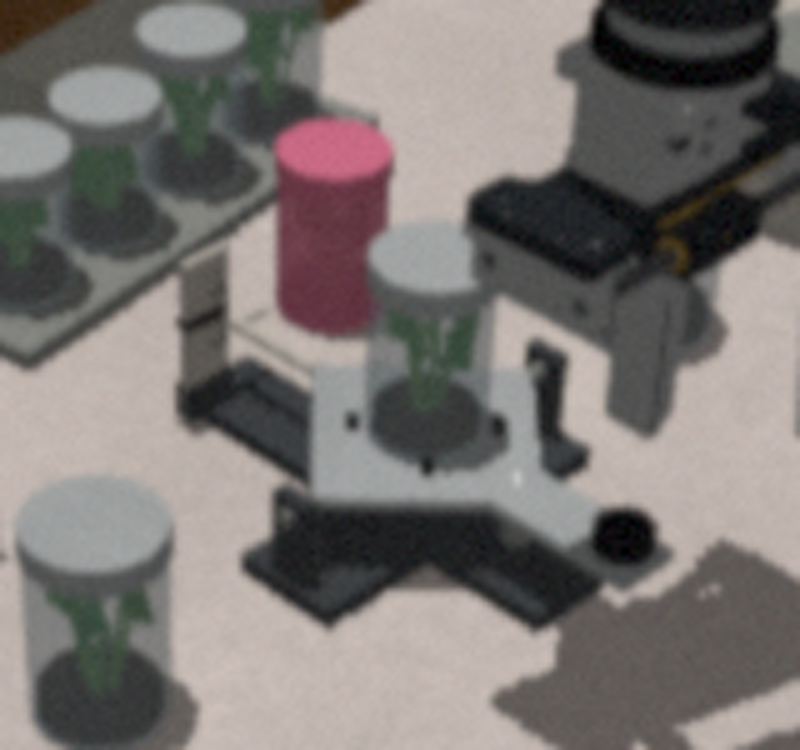

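View pics/p1t.png

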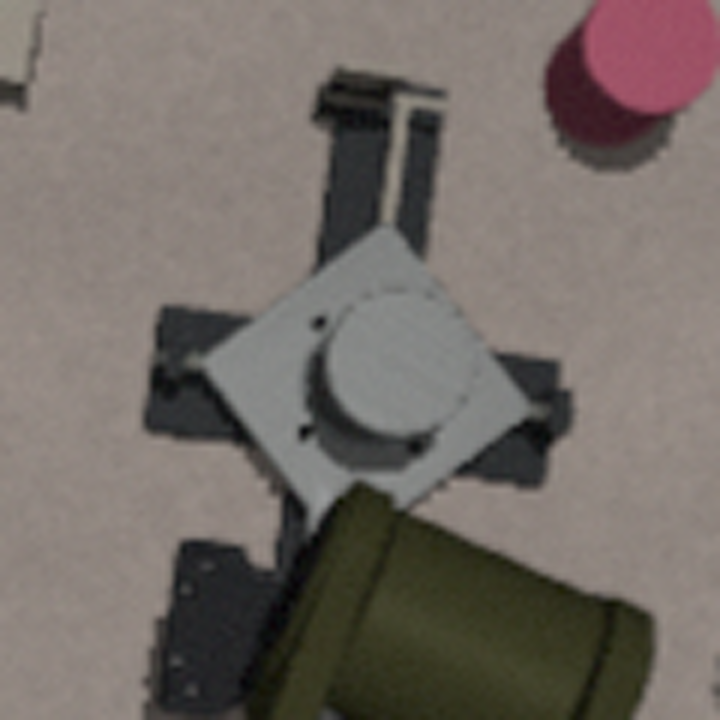

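The gripper is centred over the tall stand's pad (side crop (640,430) above the pad at (622,535)), and the jar is clear of it. Scale and clip are visible in both views.

Emit:
send_rows(
  commands=[
    [0.05,0,-2.5,0,0,0],
    [0.05,0,-5,0,0,0],
    [0.05,0,-5.6,0,0,0],
    [0.05,0,-6.2,0,0,0],
    [0.05,0,-6.8,0,0,0],
  ],
)

```text
t: 2.92
ee_pos: [0.4834, -0.1863, 0.0722]
tcp_rot: [0.997, -0.074, 0.0, 0.0]
ft_force: [-1.9, -1.0, 3.6]
grip_width: 0.0008
```

Emit:
send_rows(
  commands=[
    [0,0,-0.1,0,0,0],
    [0,0,-0.1,0,0,0],
  ],
)

```text
t: 3.18
ee_pos: [0.4834, -0.1863, 0.0716]
tcp_rot: [0.997, -0.074, 0.0, 0.001]
ft_force: [-2.2, -0.6, 3.5]
grip_width: 0.0006
```

```bash
cat > look.py <<'E'
import sys
from h import *
np.set_printoptions(linewidth=220,precision=4,suppress=True)
nm,tag=sys.argv[1:3]
S=[read_camera("side") for _ in range(2)];T=[read_camera("top")];st=read_state()
print(st["t"],st["ee_pos"],st["ft_force"])
gs=np.mean([c["frame"] for c in S],0).mean(2).round().astype(int);gt=T[0]["frame"].mean(2).round().astype(int)
if nm=="A": print(gs[164:186,305:330]);print(gt[168:182,390:418]); crop(S[0],320,180,30,30,12,tag+"s.png");crop(T[0],402,180,25,25,12,tag+"t.png")
else: print(gs[258:286,163:192]);print(gt[170:184,224:250]); crop(S[0],178,274,30,30,12,tag+"s.png");crop(T[0],238,180,25,25,12,tag+"t.png")
E
python3 look.py A a1
```

```text
3.325 [ 0.4834 -0.1863  0.0715] [-3.0101 -0.5376  4.1604]
[[126 113  98  91  88  98 120 137 144 144 150 177 186 188 191 189 186 188 187 172 127  93  85  87  85]
 [110  92  89 102 119 138 143 142 130 120 140 177 188 190 192 189 188 188 187 173 124  92  85  86  87]
 [ 92  96 119 140 144 140 129 116 102 104 135 175 186 186 189 188 190 188 188 174 126  90  85  86  85]
 [ 88 121 142 140 129 116 102  94  90  98 131 173 183 186 186 188 188 191 190 175 127  90  85  84  83]
 [ 90 115 124 116 102  96  89  90  88  97 127 173 184 185 188 188 190 189 189 174 126  91  82  80  78]
 [100 100  99  94  90  91  90  86  83  94 131 173 185 188 188 188 185 188 188 175 128  91  81  77  75]
 [135 106  92  90  90  88  84  83  81  92 131 174 187 188 187 187 185 187 185 175 126  86  79  74  75]
 [151 112  93  88  91  90  86  86  80  86 127 175 186 186 188 187 186 184 184 172 124  85  76  76  74]
 [156 114  92  91  89  91  86  84  77  77 124 172 183 185 184 183 178 175 173 166 117  86  76  74  74]
 [154 111  91  90  88  89  86  76  73  84 121 172 184 184 183 174 162 162 164 162 114  79  74  75  74]
 [154 111  9
[... 2135 characters left out ...]
 134 133]
 [103  41  47  47  47  50  45  41  38  33  30  34  31  40  93 136 134 126 130 132 130 123 127 134 133 135 133 131]
 [ 87  32  23  28  36  39  36  43  47  46  44  39  43  50  91 133 121  86  92 102 110 122 130 134 133 135 136 132]
 [ 73  20  18  22  19  21  19  23  23  27  27  42  48  53 100 139 117  61  45  46  49  68 107 131 134 135 137 135]
 [ 48  44  38  29  18  22  21  20  19  19  20  30  43  56 105 140 113  48  49  47  50  77 116 130 132 131 134 135]
 [ 84  67  64  49  23  21  25  21  24  20  26  20  20  55 108 139 107  43  47  46  46  75 119 134 131 134 131 134]
 [118  94  82  50  26  29  33  32  32  31  35  37  29  65 118 129  89  31  41  38  41  83 121 134 135 133 130 134]]
```

Pointer bar is at about (321,174) in the side view, ~12 mm above rest, with the clip line still ~1.1 px higher, so I press further.

Emit:
send_rows(
  commands=[
    [0,0.05,-0.2,0,0,0],
    [0,0.05,-0.35,0,0,0],
    [0,0.05,-0.35,0,0,0],
  ],
)

```text
t: 3.7
ee_pos: [0.4835, -0.1859, 0.068]
tcp_rot: [0.997, -0.074, 0.001, 0.001]
ft_force: [-1.1, -1.9, 2.5]
grip_width: 0.0001
```

```bash
cat > look2.py <<'E'
import sys
from h import *
np.set_printoptions(linewidth=220,precision=4,suppress=True)
nm,tag=sys.argv[1:3]
S=[read_camera("side") for _ in range(4)];T=[read_camera("top") for _ in range(2)];st=read_state()
print(st["t"],st["ee_pos"],st["ft_force"])
gs=np.mean([c["frame"] for c in S],0).mean(2);gt=np.mean([c["frame"] for c in T],0).mean(2)
D=np.array([c["range_z"] for c in S]); D[D==0]=np.nan; z=np.nanmean(D,0); s=S[0];t=T[0]
org,yaw,k=((.6069,-.2038),-8.47,.53) if nm=="A" else ((.6108,.2036),11.63,1.006)
y=np.radians(yaw);ex=np.array([np.cos(y),np.sin(y)]);ey=np.array([-ex[1],ex[0]])
def loc(u,v):
    X=s["R"].T@(z[v,u]*np.linalg.solve(s["K"],[u,v,1.])-s["t"]); return np.array([(X[:2]-org)@ex,(X[:2]-org)@ey,X[2]])
# side: sub-pixel line minima along columns, in the f=v+k*u coordinate
cl,br=((308,314),(318,324)) if nm=="A" else ((168,175),(179,186))
def prof(lo,hi,fr):
    out=[]
    for u in range(lo,hi):
        v0,v1=fr(u); col=gs[v0:v1,u]; base=np.percentile(col,75); w=np.clip(base-6-col,0,None); 
        vc=(w*np.arange(v0,v1)).sum()/w.sum(); out.append((u,vc,vc+k*u))
    return np.array(out)
fc,wc=((342.85,4) if nm=="A" else (450.4,5))
C=prof(*cl,lambda u:(int(fc-k*u-wc),int(fc-k*u+wc+1))); print("clip f",C[:,2],C[:,2].mean())
pts=[]
for r in (sys.argv[3:4] or [str(fc)]):
    f=float(r);B=prof(*br,lambda u:(int(round(f-k*u-3)),int(round(f-k*u+4)))); print("bar f",B[:,2],np.median(B[:,2]))
Lb=np.array([loc(int(u),int(round(v))) for u,v,_ in B]);Lc=np.array([loc(int(u),int(round(v))) for u,v,_ in C])
print("bar depth loc\n",Lb,"\nclip\n",Lc)
print(gs[int(fc-k*321)-8:int(fc-k*321)+10,305:328].round().astype(int) if nm=="A" else gs[262:286,163:192].round().astype(int))
print(gt[170:180,390:418].round().astype(int) if nm=="A" else gt[170:184,224:250].round().astype(int))
crop(S[0],*((320,180) if nm=="A" else (178,274)),30,30,12,tag+"s.png");crop(T[0],*((402,180) if nm=="A" else (238,180)),25,25,12,tag+"t.png")
E
python3 look2.py A a2
```

```text
4.0 [ 0.4835 -0.1858  0.0681] [-1.0965 -3.0964  3.5519]
clip f [342.7193 342.7941 342.8175 343.0191 342.9439 343.0706] 342.8940628159998
bar f [344.304  345.3653 343.4815 342.7617 342.8596 343.1405] 343.31101396292854
bar depth loc
 [[ 0.1286 -0.0045  0.0657]
 [ 0.124  -0.0036  0.0683]
 [ 0.1999 -0.0807  0.0031]
 [ 0.1321 -0.0184  0.0668]
 [ 0.1306 -0.0205  0.0696]
 [ 0.2016 -0.0939  0.003 ]] 
clip
 [[0.1321 0.0269 0.0692]
 [0.1321 0.0234 0.0676]
 [0.1315 0.0205 0.0666]
 [0.132  0.0166 0.0676]
 [0.1316 0.0136 0.0664]
 [0.1306 0.011  0.0687]]
[[125 113 101  90  87 100 120 137 145 144 150 180 188 189 190 188 187 188 186 173 128  91  85]
 [111  93  91 102 120 139 145 141 130 122 140 177 188 189 191 187 188 189 188 172 127  91  86]
 [ 93  98 119 139 145 141 128 115 103 104 136 174 185 189 188 189 188 190 190 173 126  91  85]
 [ 92 122 141 142 130 115 101  95  92  98 133 173 185 186 187 188 190 191 190 173 126  91  86]
 [ 90 116 125 116 102  96  92  88  88  96 129 173 184 187 186 187 189 190 188 175 128  91  83]
 [101  99 100  95  92  90  88  87  82  94 130 174 185 187 188 187 187 187 188
[... 1609 characters left out ...]
 134 136]
 [122  83  57  27  16  24  31  36  39  42  38  38  27  38  54  73  88  97 102 106 116 116 124 134 133 133 133 134]
 [110  50  49  35  32  34  28  23  14  20  20  19  20  34  79 118 125 120 107 100  97  95 111 132 133 134 135 133]
 [100  41  49  49  50  50  49  42  37  36  31  32  34  37  94 136 137 129 125 129 131 131 130 136 135 136 134 134]
 [ 86  32  28  27  37  40  40  42  47  46  45  42  44  48  83 127 127  90  73  91 102 111 129 134 134 136 134 134]
 [ 74  22  21  17  15  18  21  18  23  25  26  39  48  49  88 132 118  62  49  49  48  67 107 132 133 135 133 134]
 [ 51  43  38  27  14  16  18  17  16  21  21  29  42  50 102 140 117  61  46  50  49  77 117 130 130 133 134 135]]
```

The bar is now collinear with the clip in the side view: bar line f=342.8 against clip line 342.9. The top view suggests the clip sits about 0.5–1 mm in front of the bar, so I add 0.5 mm and hold.

Emit:
send_rows(
  commands=[
    [0,0,-0.05,0,0,0],
    [0,0,-0.06,0,0,0],
    [0,0,-0.06,0,0,0],
    [0,0,-0.06,0,0,0],
    [0,0,-0.06,0,0,0],
  ],
)

```text
t: 4.62
ee_pos: [0.4836, -0.1859, 0.0675]
tcp_rot: [0.997, -0.074, 0.001, 0.001]
ft_force: [-2.6, -1.8, 4.5]
grip_width: 0.0003
```

Emit:
send_rows(
  commands=[
    [0,0,0,0,0,0],
    [0,0,0,0,0,0],
    [0,0,0,0,0,0],
    [0,0,0,0,0,0],
    [0,0,0,0,0,0],
  ],
)

```text
t: 5.25
ee_pos: [0.4836, -0.1859, 0.0675]
tcp_rot: [0.997, -0.074, 0.001, 0.001]
ft_force: [-1.8, -2.5, 4.3]
grip_width: 0.0006
```

```bash
python3 look2.py A a3
```

```text
5.55 [ 0.4836 -0.1859  0.0675] [-0.893  -1.9689  4.7382]
clip f [342.6984 342.7992 342.8293 343.0327 342.9604 342.9948] 342.8857971929273
bar f [344.1767 345.5239 343.5    342.7845 342.8189 343.1329] 343.3164576962283
bar depth loc
 [[ 0.127  -0.003   0.0672]
 [ 0.1232 -0.0028  0.0691]
 [ 0.2011 -0.0819  0.002 ]
 [ 0.2019 -0.0864  0.0029]
 [ 0.1314 -0.0213  0.0689]
 [ 0.2002 -0.0925  0.0043]] 
clip
 [[0.1313 0.0276 0.07  ]
 [0.1313 0.0242 0.0684]
 [0.1315 0.0205 0.0666]
 [0.1314 0.0172 0.0681]
 [0.1317 0.0135 0.0663]
 [0.1332 0.0086 0.0664]]
[[125 111 101  91  87 100 120 138 144 142 150 178 187 189 189 190 187 188 186 174 126  91  84]
 [111  92  90 102 121 139 145 142 129 122 139 177 188 190 191 190 188 188 187 173 127  92  85]
 [ 94  97 121 138 145 141 130 115 102 103 134 174 186 186 189 189 190 190 189 174 126  90  86]
 [ 91 122 142 142 130 115 102  96  92  99 131 173 182 186 189 188 188 191 189 174 126  92  86]
 [ 89 115 124 116 103  94  92  89  87  95 129 174 185 186 187 188 189 189 189 175 127  91  84]
 [102 100  99  93  91  90  88  86  83  95 130 175 186 187 188 189 188 187 188
[... 1609 characters left out ...]
 134 136]
 [119  82  56  25  17  24  30  39  40  41  40  37  25  38  61  79  88  98 101 105 118 116 124 133 133 133 134 134]
 [108  52  50  36  33  33  28  22  15  17  12  20  17  37  87 124 122 118 107 100  96  99 117 133 132 135 135 133]
 [100  37  46  49  49  52  49  42  38  33  30  30  31  42  94 136 135 128 124 129 133 135 137 135 133 136 135 134]
 [ 87  32  27  31  36  42  41  43  44  46  43  38  44  47  85 128 128  91  72  90 101 110 126 132 133 137 134 137]
 [ 72  25  18  16  17  18  19  20  20  28  27  37  49  49  90 131 118  63  50  50  48  68 100 123 133 134 135 135]
 [ 50  47  36  29  20  15  20  17  20  16  18  31  47  52 100 140 118  64  47  47  48  80 116 132 131 134 134 134]]
```

```bash
cd pics; python3 -c "
import cv2,numpy as np
a=cv2.imread('a3s.png');b=cv2.imread('a3t.png');b=cv2.resize(b,(720,720));a=cv2.resize(a,(720,720))
cv2.imwrite('a3.png',cv2.resize(np.hstack([a,b]),(800,400)))"
```

```text
(no output)
```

View pics/a3.png

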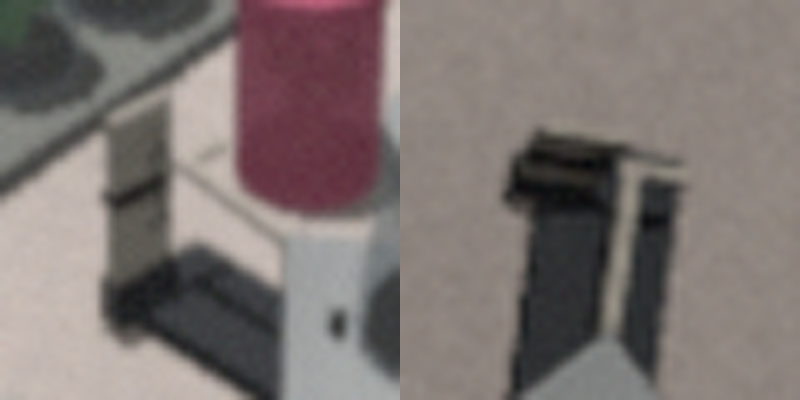

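Side crop: the bar (centre ≈(210,152)) extrapolates onto the clip's centre line at (135,190), so the pointer is level with the clip. Holding.

Emit:
send_rows(
  commands=[
    [0,0,0,0,0,0],
    [0,0,0,0,0,0],
    [0,0,0,0,0,0],
    [0,0,0,0,0,0],
    [0,0,0,0,0,0],
  ],
)

```text
t: 6.18
ee_pos: [0.4836, -0.1859, 0.0675]
tcp_rot: [0.997, -0.074, 0.001, 0.001]
ft_force: [-1.8, -1.8, 4.6]
grip_width: 0.0003
```

Emit:
send_rows(
  commands=[
    [0,0,0,0,0,0],
    [0,0,0,0,0,0],
    [0,0,0,0,0,0],
    [0,0,0,0,0,0],
    [0,0,0,0,0,0],
  ],
)

```text
t: 6.8
ee_pos: [0.4835, -0.1859, 0.0674]
tcp_rot: [0.997, -0.074, 0.001, 0.001]
ft_force: [-1.6, -3.2, 3.3]
grip_width: 0.0006
```

Emit:
send_rows(
  commands=[
    [0,0,0,0,0,0],
    [0,0,0,0,0,0],
    [0,0,0,0,0,0],
    [0,0,0,0,0,0],
    [0,0,0,0,0,0],
  ],
)

```text
t: 7.42
ee_pos: [0.4835, -0.1859, 0.0675]
tcp_rot: [0.997, -0.074, 0.001, 0.001]
ft_force: [-1.2, -2.5, 4.7]
grip_width: 0.0006
```

Emit:
send_rows(
  commands=[
    [0,0,0,0,0,0],
    [0,0,0,0,0,0],
    [0,0,0,0,0,0],
  ],
)

```text
t: 7.8
ee_pos: [0.4835, -0.1859, 0.0675]
tcp_rot: [0.997, -0.074, 0.001, 0.001]
ft_force: [-1.4, -2.5, 4.4]
grip_width: 0.0003
```

Emit:
send_rows(
  commands=[
    [0,0,0.4,0,0,0],
    [0,0,0.8,0,0,0],
    [0,0,1.2,0,0,0],
    [0,0,1.6,0,0,0],
    [0,0,2.5,0,0,0],
  ],
)

```text
t: 8.43
ee_pos: [0.4831, -0.1856, 0.0924]
tcp_rot: [0.997, -0.074, -0.0, 0.0]
ft_force: [-0.0, -0.3, -0.1]
grip_width: 0.0003
```

```bash
python3 - <<'E'
from h import *
s=read_camera("side");st=read_state();print(st["t"],st["ee_pos"],st["ft_force"])
crop(s,350,190,80,60,5,"r1s.png")
print(s["frame"].mean(2)[172:186,305:330].round().astype(int))
E
```

```text
8.475 [ 0.48378463 -0.18591646  0.09384862] [0.80687468 0.11881998 1.5337076 ]
[[157 109  92  89  89  87  88  82  77  78 123 172 185 185 185 186 188 185
  184 172 115  79  74  75  75]
 [155 111  91  88  88  88  86  78  73  79 119 169 183 186 186 187 187 184
  185 169 114  80  74  78  75]
 [155 113  89  89  92  85  85  76  75  90 128 171 185 187 187 187 185 184
  186 168 116  80  73  77  71]
 [154 113  92  86  88  90  90  78  73  85 120 170 183 183 183 187 183 185
  183 168 122  85  78  74  71]
 [163 117  91  86  89  80  79  69  57  68 109 169 185 184 184 180 179 174
  172 168 134  89  77  76  75]
 [160 113  91  82  82  68  52  45  38  59 113 170 183 183 176 169 160 155
  166 173 154 109  79  72  75]
 [134  99  81  68  55  40  34  41  46  75 117 167 175 176 160 150 152 160
  174 176 172 135 100  84  78]
 [114  71  56  42  33  41  52  61  66  77 111 143 161 166 161 163 169 176
  182 184 181 165 136 114  95]
 [130  79  44  46  55  66  74  81  78  79 109 132 141 151 164 174 177 185
  187 186 185 180 167 152 136]
 [157 105  68  69  77  82  83  89  79  82 117 149 151 142 152 163 172 182
  183 187 186 184 182 178 169]
 [167 116  84  86  87  85  88  86  81  81 119 165 172 163 152 145 149 165
  173 184 184 186 186 186 186]
 [171 119  89  88  89  90  89  76  76  86 125 173 183 180 172 159 146 142
  155 169 177 179 183 187 188]
 [166 120  92  89  90  88  89  81  82  94 128 171 183 186 180 174 165 153
  146 150 163 173 179 183 187]
 [169 121  92  87  88  90  88  84  87  99 128 169 176 171 167 172 173 170
  165 153 147 149 160 171 182]]
```

View pics/r1s.png

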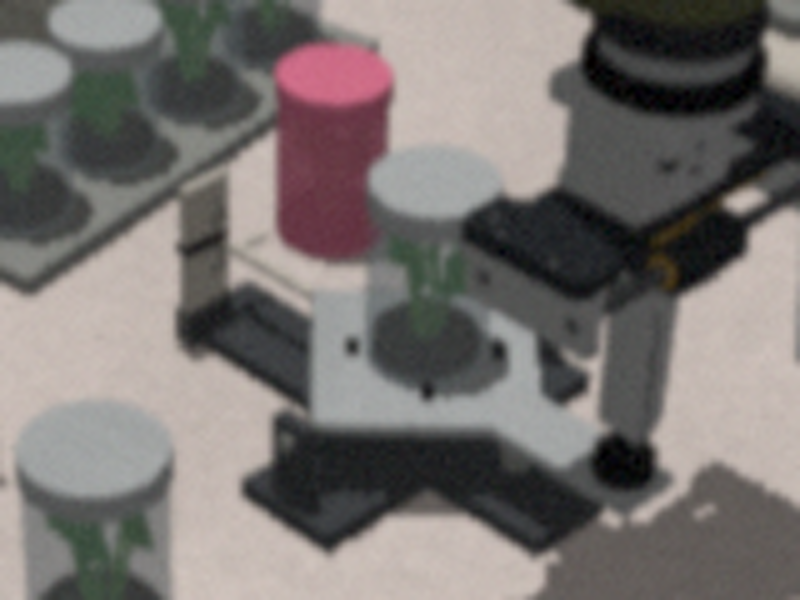

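Stand A's plate is fully back: the bar is at (321,178), its start place, and the jar stands between its pins. Now over to the squat jar's stand.

Emit:
send_rows(
  commands=[
    [0,0,5,0,0,0],
    [0,1.5,9,0,0,1],
    [0,6,10,0,0,4],
    [0.2,11.5,10,0,0,8],
    [0.2,17.5,10,0,0,12],
  ],
)

```text
t: 9.1
ee_pos: [0.4855, -0.0095, 0.1942]
tcp_rot: [1.0, 0.031, 0.001, 0.001]
ft_force: [1.1, -0.5, 0.8]
grip_width: 0.0003
```

```bash
python3 - <<'E'
from h import *
st=read_state();p=st["ee_pos"];q=st["tcp_rot"];yaw=np.degrees(2*np.arctan2(q[1],q[0]))
print(st["t"],p,yaw,"to go cm",(np.array([.4884,.1784,.135])-p)*100,"turn",11.63-yaw)
E
```

```text
9.1 [ 0.48554748 -0.00950594  0.19422816] 3.5513771902553586 to go cm [ 0.28525167 18.79059358 -5.92281636] turn 8.078622809744642
```

Emit:
send_rows(
  commands=[
    [0.1,5.5,0,0,0,3],
    [0.2,11,0,0,0,6],
    [0.3,16,-0.5,0,0,8.1],
    [0.3,18.8,-3,0,0,8.1],
    [0.3,18.8,-5.9,0,0,8.1],
  ],
)

```text
t: 9.72
ee_pos: [0.4883, 0.1803, 0.1348]
tcp_rot: [0.995, 0.103, 0.002, 0.0]
ft_force: [0.2, -0.7, 0.3]
grip_width: 0.0004
```

```bash
python3 - <<'E'
from h import *
s=read_camera("side");t=read_camera("top")
st=read_state();p=st["ee_pos"];q=st["tcp_rot"];yaw=np.degrees(2*np.arctan2(q[1],q[0]))
print(st["t"],p,yaw,"to go cm",(np.array([.4884,.1784,.135])-p)*100,"turn",11.63-yaw)
crop(s,230,290,80,60,5,"p2s.png");crop(t,250,220,60,60,6,"p2t.png")
E
```

```text
9.825 [0.48703852 0.17852578 0.13278343] 11.699955566182796 to go cm [ 0.13614839 -0.01257769  0.22165652] turn -0.06995556618279508
```

View pics/p2s.png

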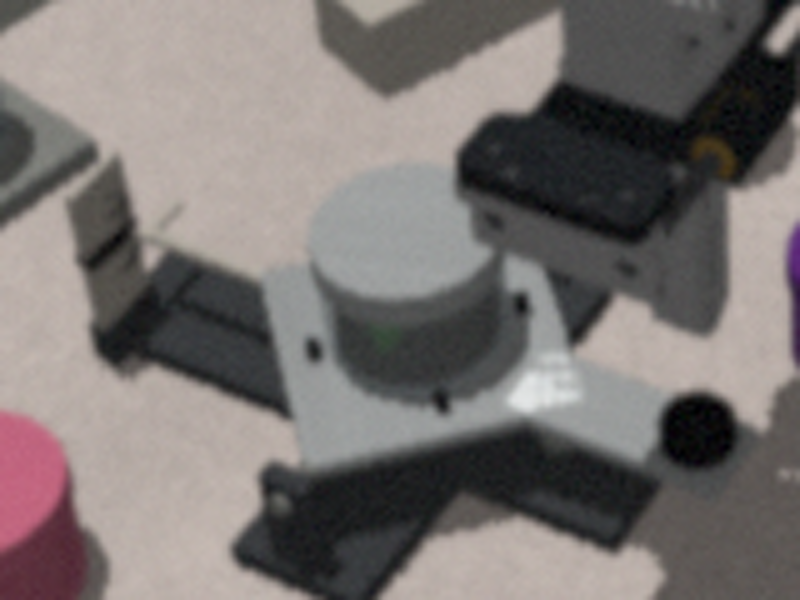

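View pics/p2t.png

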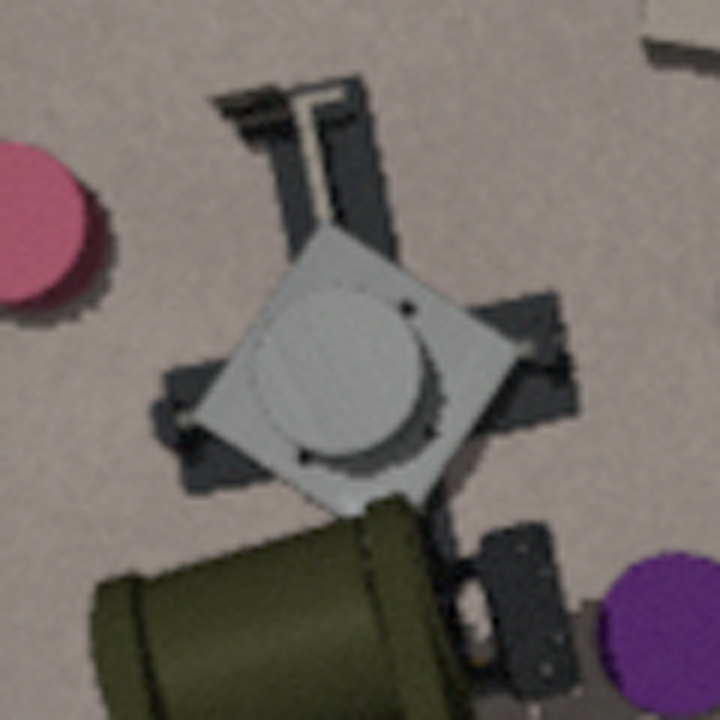

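Gripper is centred over the squat stand's pad (pad at (698,430) in the side crop); everything else is clear. Pressing.

Emit:
send_rows(
  commands=[
    [0.1,0,-2.5,0,0,0],
    [0.1,0,-4.4,0,0,0],
    [0.1,0,-5.1,0,0,0],
    [0.1,0,-5.7,0,0,0],
    [0.1,0,-6.3,0,0,0],
  ],
)

```text
t: 10.45
ee_pos: [0.4883, 0.1785, 0.0704]
tcp_rot: [0.995, 0.102, -0.001, 0.001]
ft_force: [-3.9, -2.0, 4.5]
grip_width: 0.0005
```

Emit:
send_rows(
  commands=[
    [0,0,-0.05,0,0,0],
    [0,0,-0.05,0,0,0],
  ],
)

```text
t: 10.7
ee_pos: [0.4884, 0.1785, 0.0702]
tcp_rot: [0.995, 0.102, -0.001, 0.001]
ft_force: [-3.1, -1.8, 4.4]
grip_width: 0.0005
```

```bash
python3 look2.py B b1 451.4
```

```text
11.0 [0.4883 0.1785 0.07  ] [-2.8601 -1.6207  3.5784]
clip f [450.8986 451.2751 451.3158 451.5093 451.6462 451.7406 451.7679] 451.4505038985667
bar f [453.0906 453.4958 452.2289 452.4694 452.3798 452.4411 452.8501] 452.46935849056604
bar depth loc
 [[ 0.1288 -0.0017  0.0652]
 [ 0.1277 -0.0039  0.0666]
 [ 0.1306 -0.0106  0.0653]
 [ 0.13   -0.0133  0.0661]
 [ 0.1307 -0.0174  0.0651]
 [ 0.1297 -0.0197  0.0664]
 [ 0.1787 -0.0722  0.0017]] 
clip
 [[0.1301 0.0312 0.0681]
 [0.1306 0.0276 0.0675]
 [0.1306 0.0245 0.0676]
 [0.1303 0.0215 0.0679]
 [0.1298 0.0195 0.0663]
 [0.1303 0.0158 0.0656]
 [0.1296 0.0132 0.0665]]
[[ 83  72  68  70  82 108 135 157 145 117 113 148 178 185 185 184 183 184 183 186 185 186 188 187 189 186 187 187 185]
 [ 69  70  73  86 116 145 150 140 113  94  98 134 175 183 184 183 184 183 183 184 184 186 187 187 187 187 186 185 184]
 [ 70  83 103 122 149 158 142 114  93  87  91 123 168 183 184 184 186 186 186 184 184 183 184 186 185 186 185 186 184]
 [ 86 117 148 156 160 144 115  93  86  84  88 112 161 182 185 186 186 186 185 182 182 178 178 184 185 187 188 185 184]
 [122 152
[... 3170 characters left out ...]
  27  54 106 138 120  71  49  47  47  48  47  49  48  50]
 [133 124  88  31  23  22  18  20  19  23  28  39  42  46  87 133 124  82  48  47  47  48  48  50  50  52]
 [132 133 109  58  44  31  34  37  42  47  43  48  48  41  63 110 126  86  48  47  46  43  40  41  43  46]
 [135 137 128 113  95  61  49  45  42  36  33  28  25  15  48 105 134 104  43  41  37  17  22  25  22  28]
 [135 137 135 134 121  80  30  22  19  18  16  18  20  19  28  97 141 111  34  20  27  33  31  33  35  30]
 [133 134 135 133 126  98  38  13  20  22  18  15  20  20  20  88 134 119  58  22  36  48  50  48  49  49]
 [130 133 134 132 130 120  82  37  44  44  38  25  35  30  31  71 120 122  76  26  30  46  48  48  48  52]]
```

Emit:
send_rows(
  commands=[
    [0,0,-0.1,0,0,0],
    [0,0,-0.2,0,0,0],
    [0,0,-0.2,0,0,0],
  ],
)

```text
t: 11.38
ee_pos: [0.4883, 0.1785, 0.0679]
tcp_rot: [0.995, 0.102, -0.001, 0.001]
ft_force: [-3.1, -1.4, 4.5]
grip_width: 0.0005
```

```bash
python3 look2.py B b2 451.4; cd pics;  python3 -c "
import cv2,numpy as np
a=cv2.imread('b2s.png');b=cv2.imread('b2t.png');b=cv2.resize(b,(720,720));a=cv2.resize(a,(720,720))
cv2.imwrite('b2.png',cv2.resize(np.hstack([a,b]),(800,400)))"
```

```text
11.675 [0.4883 0.1785 0.068 ] [-3.8103 -0.4662  3.993 ]
clip f [450.8641 451.2653 451.3461 451.4738 451.6281 451.7568 451.733 ] 451.4381759990118
bar f [452.3711 453.6606 452.2496 451.3929 451.5721 451.6823 452.1396] 452.13958579881654
bar depth loc
 [[ 0.1284 -0.0018  0.0681]
 [ 0.1264 -0.002   0.066 ]
 [ 0.1264 -0.0064  0.0706]
 [ 0.1302 -0.0141  0.0682]
 [ 0.1309 -0.0181  0.0673]
 [ 0.1801 -0.0706  0.0024]
 [ 0.1801 -0.0743  0.0024]] 
clip
 [[0.1303 0.031  0.0679]
 [0.1298 0.0283 0.0685]
 [0.1304 0.0247 0.0678]
 [0.1304 0.0215 0.0678]
 [0.1292 0.02   0.067 ]
 [0.1288 0.0172 0.0676]
 [0.1309 0.0119 0.0648]]
[[ 82  73  67  68  84 108 136 158 145 116 110 150 180 185 186 185 185 184 184 186 187 186 187 187 188 189 188 187 187]
 [ 69  69  71  85 116 144 151 141 117  95  99 136 174 184 185 185 184 184 184 184 186 186 187 188 188 186 188 186 185]
 [ 69  85 103 121 149 160 142 114  93  87  91 123 168 183 184 185 184 186 185 184 182 181 181 185 186 186 186 186 184]
 [ 86 116 148 158 161 144 114  93  86  84  88 113 160 182 186 187 188 186 184 181 178 169 168 180 187 187 188 186 184]
 [120 1
[... 3172 characters left out ...]
  29  50 106 138 116  55  48  47  47  48  48  48  50  49]
 [133 123  89  31  21  19  16  14  22  24  30  41  43  45  92 135 120  68  50  47  49  47  48  49  48  46]
 [134 134 112  59  45  31  33  37  45  46  42  47  45  38  77 120 126  85  48  50  49  44  43  42  42  42]
 [135 136 127 114  97  61  48  46  44  38  33  31  24  20  51 108 133 103  45  44  42  36  19  22  21  33]
 [134 137 136 137 122  79  30  27  21  18  19  14  18  20  44 102 140 114  36  22  21  27  33  32  31  34]
 [134 135 135 133 128  97  36  14  20  23  19  18  19  19  24  93 140 115  49  20  26  39  48  50  49  48]
 [131 134 134 132 132 120  81  37  42  46  38  25  32  31  33  88 131 123  77  31  30  42  47  48  46  50]]
```

View pics/b2.png

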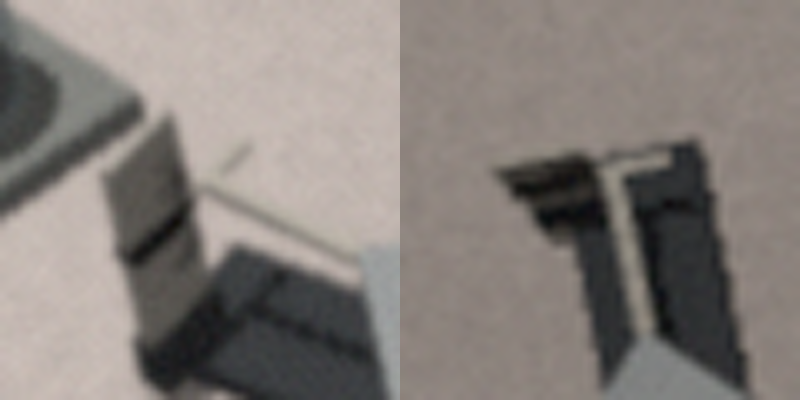

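B: the bar line and clip line are now collinear in the side view (both u+v≈450.5), and their depths agree within 0.5 mm. I add a 0.3 mm trim and hold.

Emit:
send_rows(
  commands=[
    [0,0,-0.03,0,0,0],
    [0,0,-0.03,0,0,0],
    [0,0,-0.03,0,0,0],
    [0,0,-0.03,0,0,0],
    [0,0,-0.03,0,0,0],
  ],
)

```text
t: 12.3
ee_pos: [0.4883, 0.1785, 0.0677]
tcp_rot: [0.995, 0.102, -0.001, 0.001]
ft_force: [-3.0, -2.5, 5.1]
grip_width: 0.0005
```

Emit:
send_rows(
  commands=[
    [0,0,0,0,0,0],
    [0,0,0,0,0,0],
    [0,0,0,0,0,0],
    [0,0,0,0,0,0],
    [0,0,0,0,0,0],
  ],
)

```text
t: 12.92
ee_pos: [0.4883, 0.1785, 0.0677]
tcp_rot: [0.995, 0.102, -0.001, 0.001]
ft_force: [-3.2, -2.5, 4.3]
grip_width: 0.0003
```

Emit:
send_rows(
  commands=[
    [0,0,0,0,0,0],
    [0,0,0,0,0,0],
    [0,0,0,0,0,0],
    [0,0,0,0,0,0],
    [0,0,0,0,0,0],
  ],
)

```text
t: 13.55
ee_pos: [0.4883, 0.1785, 0.0677]
tcp_rot: [0.995, 0.102, -0.001, 0.001]
ft_force: [-2.7, -0.5, 5.2]
grip_width: 0.0005
```

Emit:
send_rows(
  commands=[
    [0,0,0,0,0,0],
    [0,0,0,0,0,0],
    [0,0,0,0,0,0],
    [0,0,0,0,0,0],
    [0,0,0,0,0,0],
  ],
)

```text
t: 14.18
ee_pos: [0.4883, 0.1785, 0.0677]
tcp_rot: [0.995, 0.102, -0.001, 0.001]
ft_force: [-3.7, -0.6, 4.4]
grip_width: 0.0003
```

Emit:
send_rows(
  commands=[
    [0,0,0,0,0,0],
    [0,0,0,0,0,0],
    [0,0,0,0,0,0],
    [0,0,0,0,0,0],
  ],
)

```text
t: 14.68
ee_pos: [0.4883, 0.1785, 0.0677]
tcp_rot: [0.995, 0.102, -0.001, 0.001]
ft_force: [-4.4, -1.2, 3.9]
grip_width: 0.0004
```

Emit:
send_rows(
  commands=[
    [0,0,0.4,0,0,0],
    [0,0,0.8,0,0,0],
    [0,0,1.2,0,0,0],
    [0,0,1.6,0,0,0],
    [0,0,2.5,0,0,0],
  ],
)

```text
t: 15.3
ee_pos: [0.488, 0.1784, 0.0928]
tcp_rot: [0.995, 0.102, -0.001, 0.001]
ft_force: [-0.4, -0.1, 0.5]
grip_width: 0.0005
```

Emit:
send_rows(
  commands=[
    [0,0,4,0,0,0],
    [0,0,8,0,0,0],
    [0,0,11,0,0,0],
    [0,0,11,0,0,0],
  ],
)

```text
t: 15.8
ee_pos: [0.4887, 0.1787, 0.2051]
tcp_rot: [0.995, 0.102, 0.001, 0.001]
ft_force: [-0.4, 1.1, 0.1]
grip_width: 0.0007
```

```bash
python3 - <<'E'
from h import *
s=read_camera("side");t=read_camera("top");st=read_state();print(st["t"],st["ee_pos"],st["ft_force"])
cv2.imwrite("pics/end_s.png",s["frame"][:,:,::-1]);cv2.imwrite("pics/end_t.png",t["frame"][:,:,::-1])
g=s["frame"].mean(2).round().astype(int);print(g[266:278,178:190]);print(g[174:181,317:326])
E
```

```text
15.9 [0.48773507 0.17836702 0.20232787] [ 0.90493779 -0.53902097 -0.1597798 ]
[[174 172 173 173 174 171 174 174 173 175 177 176]
 [173 175 174 175 175 173 172 171 174 174 174 173]
 [176 176 175 173 174 173 171 172 172 174 172 171]
 [173 174 176 174 172 171 169 170 169 173 173 176]
 [173 173 174 174 172 170 166 162 159 171 175 178]
 [172 175 174 173 170 166 159 147 156 170 176 173]
 [172 175 173 171 168 159 144 145 158 171 175 174]
 [164 175 173 167 158 144 144 155 166 173 176 175]
 [160 172 165 160 144 144 158 171 172 172 177 174]
 [160 168 164 153 146 160 171 174 175 174 180 178]
 [150 158 157 157 158 162 169 172 174 173 177 175]
 [123 140 140 143 153 163 166 166 171 172 175 174]]
[[102 114 128 142 157 160 164 150 104]
 [ 64  69  75  96 113 125 137 131 100]
 [ 41  42  42  56  57  75  92  92  72]
 [ 37  32  34  35  37  39  49  49  47]
 [ 32  36  39  46  40  32  36  38  33]
 [ 37  39  47  56  47  34  35  32  32]
 [ 36  36  45  50  45  37  33  31  35]]
```

View pics/end_s.png

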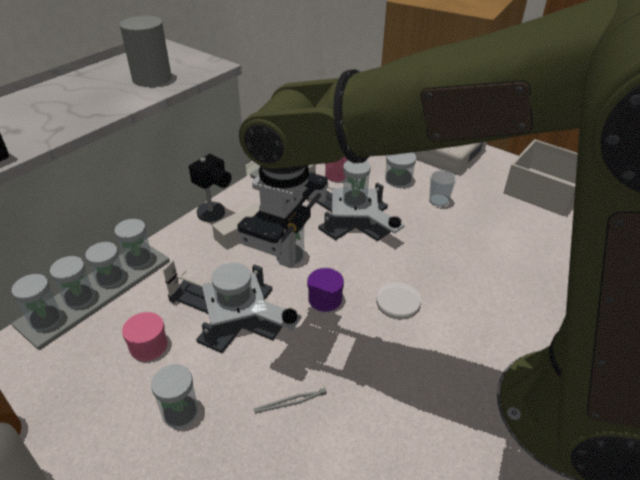

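View pics/end_t.png

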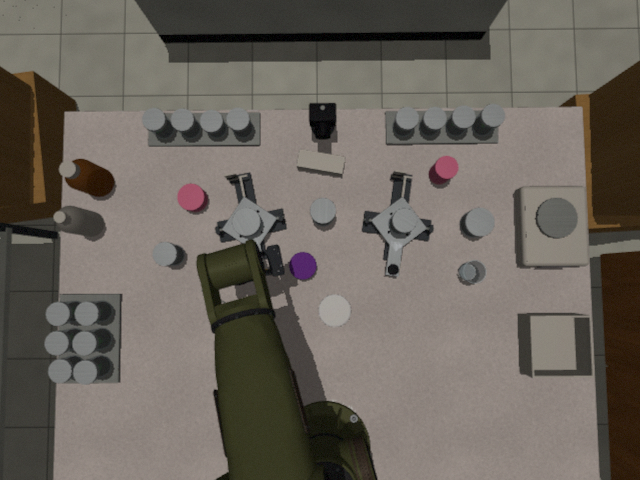

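Both plates are at rest: B's bar is at (183.5,273), the same as at the start. Nothing else has moved, and the gripper is clear at z = 0.2 m.

```bash
python3 -c "
from workcell import sign_off;print(sign_off())"
```

```text
the job is handed in; nothing more can be done
None
```

I pressed the tall jar's stand and then the squat jar's, holding each pointer level with its clip. Both plates came fully back, and I signed off at about 16 s of the 58 s allowed.

| Stand | Wait at the final press height | Pointer rise | Force on the pad |
|---|---|---|---|
| Tall jar | about 3.3 s | about 16.5 mm | about 4.5 N |
| Squat jar | about 2.5 s | about 16 mm | about 4.5 N |

- **Level with the clip:** in the side view the pointer bar and clip lines agreed within about 0.1 px on both stands. I then added a small trim, about 0.6 mm of pointer rise on the tall stand and 0.3 mm on the squat one.
- **After release:** each pointer was back at its starting pixels once its pad was released. The jars stood between their pins and nothing else on the bench had visibly moved. The gripper was clear, with its fingertips about 19 cm above the bench.
- **Where checks disagreed:** the depth readings put the clip and the bar at the same distance along the stand. The top view put the clip about 0.8–1.3 mm nearer the pad. I split the difference, so the pointer heights carry roughly ±1 mm of uncertainty.
- **Not seen at the end:** the arm hid stand A's pointer and some of the bench. Stand A's return was confirmed just after its release instead.

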